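Close a board vise on a circuit board by its spoked wheel

TASK

A power supply board lies loose on the steps between the open jaws of the small board vise. Put a fingertip against the vise wheel's spokes and push the wheel round, spoke after spoke, clockwise as seen from the robot's side, until the moving jaw holds the board firmly against the fixed jaw and the wheel will not go on easily; then move away. Only push on the wheel: do not touch the board or the jaw, do not lift the board, and leave the things lying around where they are.

Things in the scene. Friction and masses are not known exactly. Their poses are not given: they have to be found in the camera images.
- vise: dark blue board vise bolted to the bench, base 195 x 92 mm. Origin: centre of its underside; x axis from the wheel end (near the robot) to the fixed jaw (far), z up; yaw 0.05 to 0.45. Near bridge plate x -0.095 to -0.077, 90 mm wide, top z 0.073. Jaws 92 mm wide, top z 0.079; the board's edges lie on their 12 mm deep aluminium steps at z 0.072. Screw along x at y 0, z 0.055.
- wheel_hub (a point): wheel centre, on the screw axis in the plane of the spokes, 55 mm above the bench, 25 mm in front of the bridge; axes as the vise's. Hub radius 15 mm; four spokes 90 degrees apart, round, 6 mm radius, reaching 50 mm from the axis, with smooth sleeves on their outer half: three black, one red. The wheel turns in place.
- vise_wheel (a joint): wheel angle, rad; grows clockwise seen from the robot's side, which closes the jaw 1.91 mm per rad. Red spoke points along (0, -sin q, cos q) of the vise: top spokes are pushed to the vise's -y. Starts 0 to 2.2; the board is gripped from about 5.2 on. Takes 0.1 N m, stays where left; once gripping it stiffens: at 5.4 to 5.6, some 5 to 8 N on a spoke, it is firm.
- vise_jaw: moving jaw, dark blue with an aluminium step. Origin: on its upright step face where the step begins (height 72 mm), y centre; x axis towards the fixed jaw.
- fixed_face (a point): middle of the upright step face of the fixed jaw, at the board's edge height; axes parallel to the vise's.
- board: green circuit board, 70 mm (x, between the jaws) x 100 mm (y) x 2.4 mm, 0.16 kg, with a transformer and other parts up to 22 mm high on top; lies loose on the jaws' steps. Origin: centre of its underside (72 mm above the bench).
- solder_spool: reel of solder, diameter 56 mm, 42 mm tall, standing left of the vise's wheel. Origin: centre of its underside.
- cutters_green: green handled side cutters, 45 x 115 x 12 mm, lying left of the vise. Origin: centre of the underside.
- flux_pen: white and green pen, 13 x 133 x 14 mm, lying farther left. Origin: centre of the underside.

How it is judged:
By the outcome, as a careful person would: the job done as asked, in the order asked, and still so for the second after the job is handed in, with the robot touching nothing.
It also fails if it takes over 58 s, if anything falls off the work surface, if the arm or the gripper's body presses on something with over 40 N, if the wrist force passes 120 N, or if a joint passes its speed limit or range.

ROBOT

A 7-joint arm with a two-finger parallel gripper is mounted at the origin on a cart in front of the work surface, level with it; the furniture and walls round the work are solid. World frame = base frame: x ahead of the robot, y to its left, z up, the work surface at z = 0. Lengths are in m, angles in rad, forces in N, time in s.
With the tool pointing down it reaches from about 0.4 to 0.875 m from the base axis. Payload 19.3 kg.
Tool frame: the origin (TCP) lies midway between the tips of the shut fingers; the grasp point (between the pads) lies 19 mm behind it; z points along the fingers, y is the line along which they close (so a half turn about z gives the same grasp; the last joint's range is limited). The gripper opens to 85 mm and grips with 20 to 120 N. Pads are 22 mm wide; open, the fingers measure 114 mm over their backs; the gripper's body (76 mm by 85 mm) begins 54 mm behind the grasp point. The pads swing forward as they close: fully open they stand 13 mm farther back than shut.
Start: joints at [-1.273, 0.521, -0.036, 1.599, 0.021, 1.021, -0.113], TCP at [0.225, 0.583, 0.231] pointing down, gripper open.
Joint ranges: [-2.91, 2.91], [-0.3, 2.13], [-1.5, 1.42], [0.17, 2.43], [-1.26, 4.41], [0.16, 1.93], [-2.52, 2.52]. Speed limits (rad/s): [1.89, 1.89, 2.39, 2.39, 3.01, 3.01, 3.01].

INTERFACE

Orientations are given as [roll, pitch, yaw] about the fixed x, y, z axes, in that order (R = Rz(yaw) Ry(pitch) Rx(roll)).
In Python, from workcell import bot gives the robot as it stands.
- The arm moves only by the shell command python3 nudge.py [FORCE], which reads ROWS from standard input. ROWS is a JSON object with one list for each field, all of the same length, 1 to 5, a row being the entries at one place: aperture (the finger opening in m), tx, ty, tz (the shift in parts of the range, where 1.0 means 0.75 m), drx, dry, drz (a rotation vector in normalised numbers (1 is 180 degrees)); each row is the pose to reach, as a shift and turn from the pose commanded when the command began, along the tool's axes at that moment; what a row does not reach only later rows make up. A row lasts 1/8 s, in which the tool goes at most 0.0625 m and 0.188 rad, less where a joint would pass 70% of its speed; a pose out of reach is approached as far as the arm can. The fingers move at their own pace and stop on an object; FORCE is the grip in N (left out, the last holds). Time passes only in rows, so rows that do not move let the fingers close. It prints the time, the measured TCP pose, the force, the opening and the grip force at its end. A shift or turn number past 1, either way, is cut back to 1. Input that does not fit is refused with a message, and nothing moves.
- bot.observe(): the state, without advancing time (a new reading comes with each control period).
- bot.grab_frame(name): name is "scene" or "side" or "wrist"; returns the picture (420x560x3 uint8, blue, green, red); there is no depth.
- bot.calibration(name): a dict with "vfov" (degrees; the focal length in pixels is half the picture's height over the tangent of half this angle, whatever the lens; pixels are square), "cx", "cy" (the principal point, pixels), "eye" and "attitude" of the camera in the world. Camera axes: x right, y down, z forward; pixel columns grow to the right and rows downward; lengths in m; the calibration is good to about 2 mm. A picture is of the moment at which its call begins: read the wrist's pose just before it. calibration takes no time and is no camera call; for the wrist camera it gives the pose at the moment of the call.
- bot.job_done(): hands the job in; it is judged then, once.
The state is a dict: "clock": time; "qpos": joint angles; "qd": joint speeds; "joint_efforts": joint torques, N m; "position": TCP position; "tool_rot": TCP orientation; "force": force on the tool from outside, world axes, zero at the start; "moment": the same for the moment, N m; "grip_width": finger opening in m; "finger_force": force on a finger pad.
Only numpy, scipy, OpenCV 4.12 (cv2) and the standard library are available. Lean on these libraries where they do the work, as an engineer would, in place of code of your own. Each camera call takes 0.05 s, during which the arm holds its last target. There are 200 camera calls.

## Working session

There is one attempt and no reset: what is moved stays moved. The work goes in short steps, Python scripts to look and compute and a shell command to move; the robot and the scene stay as the last step left them, time stands still between calls to the robot, and variables do not carry over. Pictures are saved under pics/ and viewed, at most 10 in all, crops included, and the job is handed in when it is done.

```bash
ls; mkdir -p pics; python3 - <<'E'
from workcell import bot
import cv2
for n in ["scene","side"]:
    f=bot.grab_frame(n); cv2.imwrite(f"pics/{n}0.png",f); print(n,bot.calibration(n))
print(bot.observe())
E
```

```text
nudge.py
pics
workcell.py
scene {'vfov': 47.1439720518327, 'cx': 276.8249667043095, 'cy': 211.4109370595201, 'eye': array([ 0.13196766, -0.19634379,  0.44930647]), 'attitude': array([-2.005554  , -0.00933864, -0.60805266])}
side {'vfov': 57.80076272475405, 'cx': 271.12623195753474, 'cy': 216.49338500382657, 'eye': array([0.60005049, 1.0774361 , 0.63524707]), 'attitude': array([-2.2642739 ,  0.00804746,  3.08270346])}
{'clock': 0.1, 'qpos': array([-1.27322161,  0.52193463, -0.03632056,  1.59995008,  0.02121124,
        1.02110131, -0.11280952]), 'qd': array([ 0.00182933, -0.00071895,  0.00161429, -0.00043236,  0.00080888,
        0.0005642 ,  0.00051862]), 'joint_efforts': array([ 4.97415575e-03, -9.28474045e+01,  1.98446475e+00, -3.70532763e+01,
        1.80490559e-02,  5.23212191e-03, -1.49225178e-05]), 'position': array([0.22464226, 0.58290948, 0.23079602]), 'tool_rot': array([-3.14058805e+00,  8.36313716e-05,  2.77379739e+00]), 'force': array([-1.08926552, -0.13010525,  0.70462717]), 'moment': array([-0.0007129 , -0.04514836,  0.0253157 ]), 'finger_force': 0.0, 'grip_width': 0.0853905300839463}
```

View pics/scene0.png

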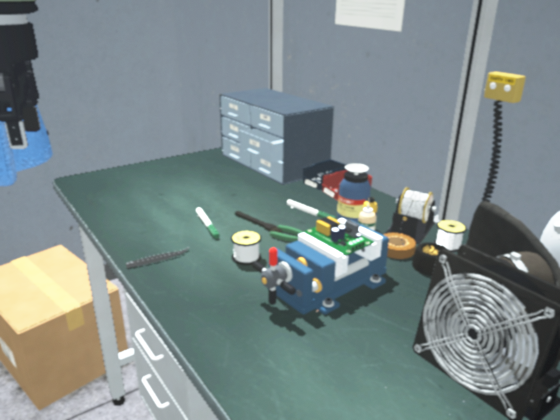

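View pics/side0.png

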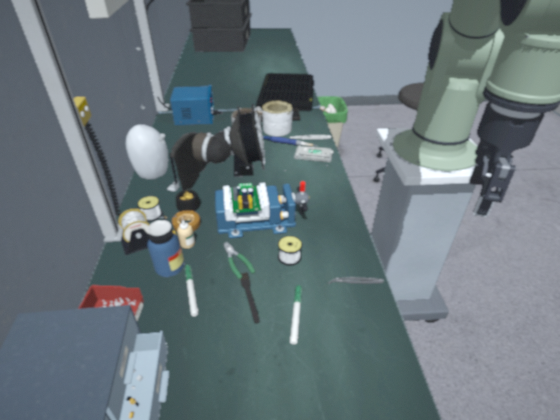

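The scene view shows the vise in the middle, with the red spoke roughly up at (273,257) and the hub near (271,277). In the side view red is at (303,185) and the hub is near (302,200). Next I'll zoom in on both.

```bash
cat > h.py <<'E'
import numpy as np,cv2
from scipy.spatial.transform import Rotation as Ro
from workcell import bot
def cam(n):
    c=bot.calibration(n); f=210/np.tan(np.radians(c['vfov']/2))
    return np.array(c['eye']),Ro.from_euler('xyz',c['attitude']).as_matrix(),f,c['cx'],c['cy']
def ray(C,u,v):
    e,R,f,cx,cy=C; d=R@np.array([(u-cx)/f,(v-cy)/f,1]); return e,d/np.linalg.norm(d)
def plane(C,u,v,z):
    e,d=ray(C,u,v); return e+d*(z-e[2])/d[2]
def tri(C1,p1,C2,p2):
    a,d=ray(C1,*p1); b,g=ray(C2,*p2)
    t=np.linalg.lstsq(np.c_[d,-g],b-a,rcond=None)[0]
    P,Q=a+t[0]*d,b+t[1]*g; return (P+Q)/2,np.linalg.norm(P-Q)
def proj(C,P):
    e,R,f,cx,cy=C; q=R.T@(np.array(P)-e); return np.array([cx+f*q[0]/q[2],cy+f*q[1]/q[2]])
def red(im):
    h=cv2.cvtColor(im,cv2.COLOR_BGR2HSV); return (((h[...,0]<6)|(h[...,0]>174))&(h[...,1]>150)&(h[...,2]>90)).astype(np.uint8)
E
python3 - <<'E'
from h import *
S=cv2.imread('pics/scene0.png');D=cv2.imread('pics/side0.png')
for n,im in (('scene',S),('side',D)):
    k,l,st,c=cv2.connectedComponentsWithStats(red(im))
    print(n,[(st[i].tolist(),c[i].round(1).tolist()) for i in range(1,k) if st[i][4]>8])
a=cv2.resize(S[190:320,225:405],None,fx=4.4,fy=4.4,interpolation=cv2.INTER_CUBIC)
cv2.imwrite('pics/a.png',a)
b=cv2.resize(D[165:265,200:330],None,fx=6,fy=6,interpolation=cv2.INTER_CUBIC)
cv2.imwrite('pics/b.png',b)
E
```

```text
scene [([353, 200, 11, 4, 28], [357.9, 201.9]), ([270, 248, 7, 17, 103], [272.8, 256.4])]
side [([300, 182, 5, 9, 39], [302.1, 186.1]), ([170, 254, 8, 5, 12], [173.5, 256.2])]
```

View pics/a.png

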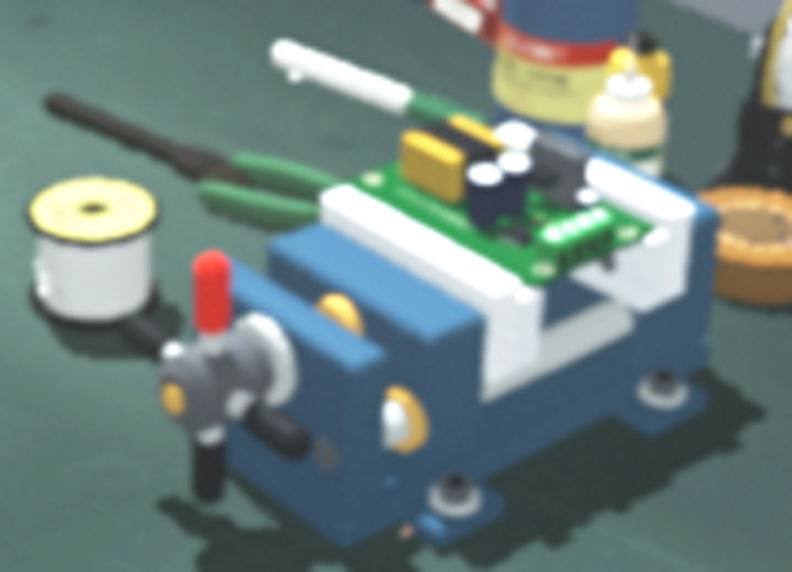

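View pics/b.png

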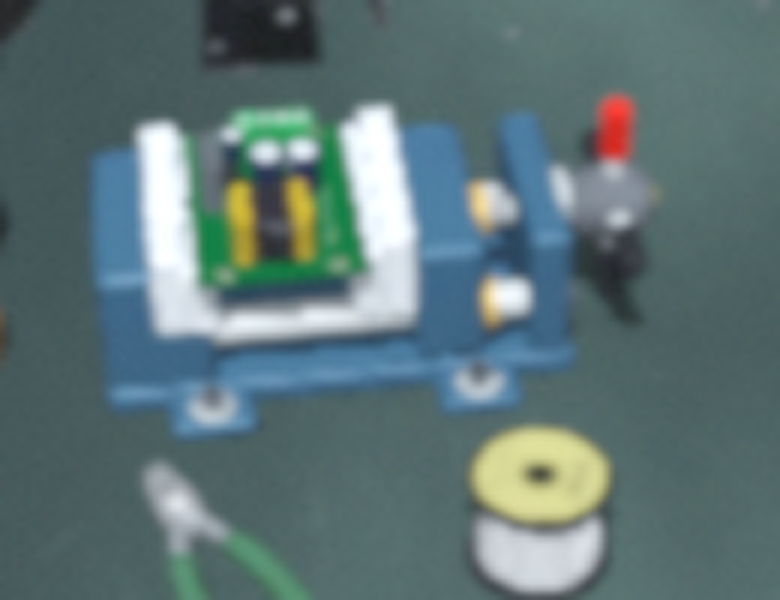

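```bash
python3 - <<'E'
from h import *
A,B=cam('scene'),cam('side')
s=lambda x,y:(225+(x+.5)/4.4-.5,190+(y+.5)/4.4-.5); d=lambda x,y:(200+(x+.5)/6-.5,165+(y+.5)/6-.5)
T={'red':((272.8,256.4),(302.1,186.1)),'redtip':(s(212,252),d(617,97)),'lefttip':(s(128,320),d(628,318)),
'bridgeL':(s(232,262),d(570,238)),'bridgeR':(s(382,352),d(538,113)),
'jawL':(s(330,193),d(413,240)),'jawR':(s(540,293),d(393,108))}
P={}
for k,(p,q) in T.items():
    P[k],e=tri(A,p,B,q); print(k,P[k].round(4),'gap',round(e,4))
for a in('bridge','jaw'):
    v=P[a+'L']-P[a+'R']; print(a,np.linalg.norm(v),'yaw',np.arctan2(-v[0],v[1]))
h=plane(A,*s(*((128+310)/2,(320+447)/2)),.055);print('hub by LR mid',h)
h=plane(A,*s(210,376),.055);print('hub by TB mid',h)
v=P['redtip']-h; print(v)
# feet bolts, spool
for n,p in {'boltn':s(455,488),'boltf':s(662,382)}.items(): print(n,plane(A,*p,.012))
for n,p in {'boltn':d(478,375),'boltf':d(212,402)}.items(): print(n,plane(B,*p,.012))
print('spool',tri(A,s(93,208),B,d(540,474)))
# plates in side view: jaw step & fixed edge lines, z .079
for p in [(137,125),(160,335),(393,108),(413,240),(100,285),(118,400),(570,350),(570,238),(538,113)]:
    print(p,plane(B,*d(*p),.079).round(4))
E
```

```text
red [0.482  0.3105 0.0902] gap 0.0008
redtip [0.482  0.3106 0.1062] gap 0.0008
lefttip [0.4858 0.3758 0.045 ] gap 0.0058
bridgeL [0.511  0.3517 0.071 ] gap 0.0137
bridgeR [0.5149 0.2685 0.0746] gap 0.0116
jawL [0.5701 0.3631 0.079 ] gap 0.0029
jawR [0.5781 0.2627 0.078 ] gap 0.0148
bridge 0.083339611044555 yaw 0.047671410386522624
jaw 0.10073354952190072 yaw 0.0795544560777049
hub by LR mid [0.48360064 0.30883672 0.055     ]
hub by TB mid [0.4837234  0.31447088 0.055     ]
[-0.0017451  -0.00386903  0.05120487]
boltn [0.55239706 0.26208577 0.012     ]
boltf [0.66252308 0.27036171 0.012     ]
boltn [0.54324627 0.37098636 0.012     ]
boltf [0.65281208 0.3802414  0.012     ]
spool (array([0.52710033, 0.46269177, 0.04219792]), np.float64(5.945202038646139e-05))
(137, 125) [0.6814 0.2773 0.079 ]
(160, 335) [0.6673 0.416  0.079 ]
(393, 108) [0.5726 0.2723 0.079 ]
(413, 240) [0.569  0.3644 0.079 ]
(100, 285) [0.6914 0.3844 0.079 ]
(118, 400) [0.6814 0.4518 0.079 ]
(570, 350) [0.514  0.4352 0.079 ]
(570, 238) [0.5068 0.3675 0.079 ]
(538, 113) [0.5112 0.2804 0.079 ]
```

The manual's scale: shifts go in shares of 0.75 m and turns go in shares of 180 degrees. Converting my numbers, -0.31 m / 0.75 = -0.4133, -0.106 m / 0.75 = -0.1413, -0.445 rad / 3.1416 = -0.1416.

```bash
echo '{"aperture": [0,0,0,0,0],"tx": [-0.4133,-0.4133,-0.4133,-0.4133,-0.4133],"ty": [-0.1413,-0.1413,-0.1413,-0.1413,-0.1413],"tz": [0.0667,0.0667,0.0667,0.0667,0.0667],"drx": [0,0,0,0,0],"dry": [0,0,0,0,0],"drz": [-0.1416,-0.1416,-0.1416,-0.1416,-0.1416]}' | python3 nudge.py 20
```

```text
clock: 0.72
position: [0.4623, 0.3837, 0.1838]
tool_rot: [-3.141, -0.0, -3.064]
force: [1.2, 0.4, -1.1]
grip_width: -0.0002
finger_force: 0.0
```

Converted, 0.05 m / 0.75 = 0.0667, -0.01 m / 0.75 = -0.0133.

```bash
echo '{"aperture": [0,0],"tx": [-0.0133,-0.0133],"ty": [-0.0133,-0.0133],"tz": [0.0667,0.0667],"drx": [0,0],"dry": [0,0],"drz": [0,0]}' | python3 nudge.py; python3 - <<'E'
from h import *
o=bot.observe();print(o['position'],o['tool_rot'])
C=cam('wrist');w=bot.grab_frame('wrist');S=bot.grab_frame('scene')
print(C[0])
cv2.imwrite('pics/w1.png',np.hstack([cv2.resize(w,(400,300)),cv2.resize(S[170:320,205:405],(400,300))]))
np.save('w.npy',w)
E
```

```text
clock: 0.98
position: [0.4709, 0.3739, 0.1315]
tool_rot: [-3.138, -0.005, -3.066]
force: [-0.1, 0.6, -0.2]
grip_width: -0.0004
finger_force: 0.0
[0.4709196  0.37386082 0.13149475] [-3.13780009 -0.00463531 -3.066421  ]
[0.39009791 0.36898379 0.27346951]
```

View pics/w1.png

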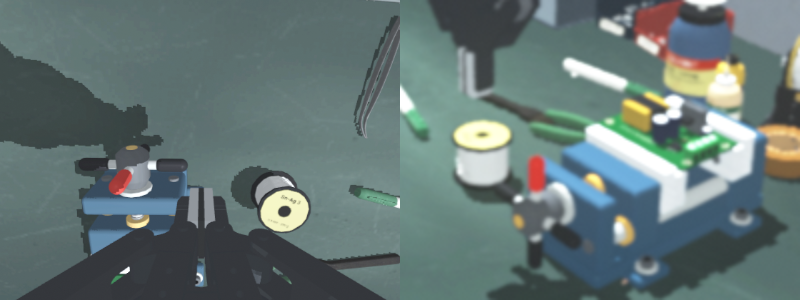

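The wrist view shows the wheel at upper left: spoke tips at (78,164) and (187,164), the red spoke at (121,181). The shut finger is left of the wheel and clear of it.

```bash
python3 - <<'E'
from h import *
C=cam('wrist');w=np.load('w.npy');A=cam('scene')
a=plane(C,78*1.4,164*1.4,.055);b=plane(C,187*1.4,164*1.4,.055)
print(a,b,(a+b)/2,np.linalg.norm(a-b),'yaw',np.arctan2(-(b-a)[0],(b-a)[1]))
k,l,st,c=cv2.connectedComponentsWithStats(red(w))
for i in range(1,k):
  if st[i][4]>30: print(c[i],st[i],tri(C,c[i],A,(272.8,256.4)))
# bridge top near edge
a=plane(C,84*1.4,197*1.4,.073);b=plane(C,174*1.4,197*1.4,.073);print(a,b)
E
```

```text
[0.48771835 0.265062   0.055     ] [0.479692   0.36546745 0.055     ] [0.48370517 0.31526472 0.055     ] 0.10072575227226917 yaw 0.079769788168888
[167.89274924 253.98338369] [153 238  31  34 662] (array([0.48469841, 0.31380815, 0.08811739]), np.float64(0.0016451161204563286))
[0.51114567 0.27674488 0.073     ] [0.50476716 0.35640754 0.073     ]
```

Converted, 0.048 m / 0.75 = 0.064, -0.04 m / 0.75 = -0.0533.

```bash
echo '{"aperture": [0,0,0,0,0],"tx": [-0.0053,-0.0053,-0.0053,-0.0053,-0.0053],"ty": [0,0,-0.02,-0.04,-0.0533],"tz": [0.0333,0.064,0.064,0.064,0.064],"drx": [0,0,0,0,0],"dry": [0,0,0,0,0],"drz": [0,0,0,0,0]}' | python3 nudge.py; echo '{"aperture": [0,0,0,0,0],"tx": [0,0,0,0,0],"ty": [-0.0133,-0.0267,-0.04,-0.0533,-0.0533],"tz": [0,0,0,0,0],"drx": [0,0,0,0,0],"dry": [0,0,0,0,0],"drz": [0,0,0,0,0]}' | python3 nudge.py
```

```text
clock: 1.7
position: [0.4795, 0.3355, 0.0878]
tool_rot: [3.141, 0.002, -3.065]
force: [0.2, 0.5, -0.3]
grip_width: -0.0001
finger_force: 0.0
clock: 2.33
position: [0.4821, 0.2954, 0.0862]
tool_rot: [-3.141, -0.0, -3.066]
force: [1.3, -0.8, 0.6]
grip_width: 0.0002
finger_force: 0.1
```

```bash
python3 - <<'E'
from h import *
C=cam('wrist');w=bot.grab_frame('wrist');S=bot.grab_frame('scene');A=cam('scene')
cv2.imwrite('pics/w2.png',np.hstack([cv2.resize(w,(400,300)),cv2.resize(S[170:320,205:405],(400,300))]))
E
```

```text
(no output)
```

View pics/w2.png

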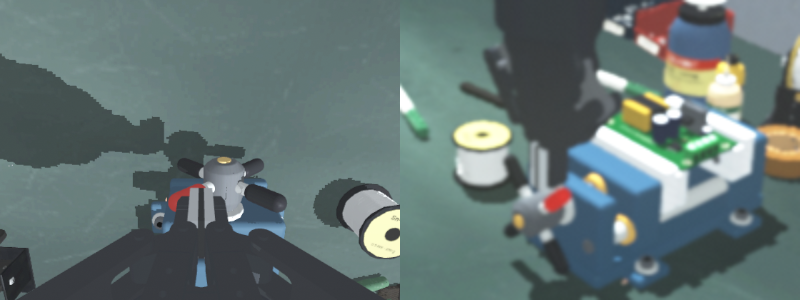

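Converted, 0.08 m / 0.75 = 0.1067, -0.008 m / 0.75 = -0.0107.

```bash
echo '{"aperture": [0,0,0,0,0],"tx": [0,0,0,0,0],"ty": [-0.0107,-0.0107,0,0.0533,0.1067],"tz": [0.0013,0.0013,-0.0507,-0.0507,-0.0507],"drx": [0,0,0,0,0],"dry": [0,0,0,0,0],"drz": [0,0,0,0,0]}' | python3 nudge.py; echo '{"aperture": [0,0,0,0,0],"tx": [0,0,0,0,0],"ty": [0,0,-0.016,-0.032,-0.048],"tz": [0,0.0467,0.0467,0.0467,0.0467],"drx": [0,0,0,0,0],"dry": [0,0,0,0,0],"drz": [0,0,0,0,0]}' | python3 nudge.py;  echo '{"aperture": [0,0,0,0,0],"tx": [0,0,0,0,0],"ty": [-0.016,-0.032,-0.048,-0.064,-0.0693],"tz": [0,0,0,0,0],"drx": [0,0,0,0,0],"dry": [0,0,0,0,0],"drz": [0,0,0,0,0]}' | python3 nudge.py; python3 - <<'E'
from h import *
w=bot.grab_frame('wrist');S=bot.grab_frame('scene')
cv2.imwrite('pics/w3.png',np.hstack([cv2.resize(w,(400,300)),cv2.resize(S[170:320,205:405],(400,300))]))
E
```

```text
clock: 3.05
position: [0.4759, 0.3771, 0.1248]
tool_rot: [3.142, 0.001, -3.065]
force: [0.4, 0.5, -0.3]
grip_width: -0.0003
finger_force: 0.0
clock: 3.68
position: [0.4796, 0.3426, 0.092]
tool_rot: [3.136, 0.004, -3.064]
force: [-11.5, 22.9, 37.0]
grip_width: 0.0
finger_force: 32.1
clock: 4.3
position: [0.4829, 0.2874, 0.0898]
tool_rot: [-3.141, 0.0, -3.066]
force: [-0.2, 1.5, 1.3]
grip_width: 0.0001
finger_force: 1.0
```

View pics/w3.png

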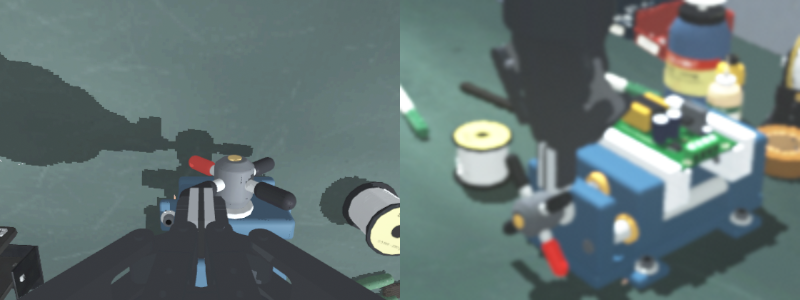

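The second push worked: red now points lower right at about 140°. My descent overlapped the sweep and pressed on a spoke tip, so from here on I'll go farther left and let the arm settle first.

Converted, -0.038 m / 0.75 = -0.0507, -0.008 m / 0.75 = -0.0107.

```bash
echo '{"aperture": [0,0,0,0,0],"tx": [0,0,0,0,0],"ty": [-0.008,-0.0107,-0.0107,0,0],"tz": [0.004,0.008,0.008,-0.0507,-0.0507],"drx": [0,0,0,0,0],"dry": [0,0,0,0,0],"drz": [0,0,0,0,0]}' | python3 nudge.py; echo '{"aperture": [0,0,0,0,0],"tx": [0,0,0,0,0],"ty": [0.0667,0.1333,0.1333,0.1333,0.1333],"tz": [0,0,0,0.0573,0.0573],"drx": [0,0,0,0,0],"dry": [0,0,0,0,0],"drz": [0,0,0,0,0]}' | python3 nudge.py;  echo '{"aperture": [0,0,0,0,0],"tx": [0,0,0,0,0],"ty": [-0.016,-0.032,-0.048,-0.064,-0.08],"tz": [0,0,0,0,0],"drx": [0,0,0,0,0],"dry": [0,0,0,0,0],"drz": [0,0,0,0,0]}' | python3 nudge.py;echo '{"aperture": [0,0,0,0,0],"tx": [0,0,0,0,0],"ty": [-0.016,-0.032,-0.048,-0.0533,-0.0533],"tz": [0,0,0,0,0],"drx": [0,0,0,0,0],"dry": [0,0,0,0,0],"drz": [0,0,0,0,0]}' | python3 nudge.py; python3 - <<'E'
from h import *
w=bot.grab_frame('wrist');S=bot.grab_frame('scene')
cv2.imwrite('pics/w4.png',np.hstack([cv2.resize(w,(400,300)),cv2.resize(S[170:320,205:405],(400,300))]))
E
```

```text
clock: 5.03
position: [0.4834, 0.2902, 0.1296]
tool_rot: [3.139, 0.003, -3.064]
force: [0.1, 0.6, -0.8]
grip_width: 0.0001
finger_force: 0.0
clock: 5.65
position: [0.4734, 0.3865, 0.0815]
tool_rot: [-3.138, -0.004, -3.065]
force: [0.7, 0.2, 0.2]
grip_width: 0.0002
finger_force: 0.0
clock: 6.28
position: [0.4798, 0.3285, 0.0852]
tool_rot: [3.14, 0.001, -3.064]
force: [-0.2, 3.6, 2.2]
grip_width: -0.0001
finger_force: 1.9
clock: 6.9
position: [0.4825, 0.2881, 0.0842]
tool_rot: [-3.141, -0.0, -3.065]
force: [0.2, 0.7, -0.0]
grip_width: -0.0003
finger_force: 0.1
```

View pics/w4.png

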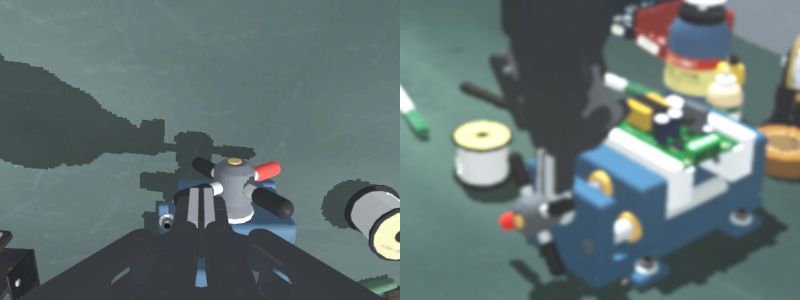

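About 235° now. For the last push I'll approach and then step in small increments, watching the force.

Converted, 0.1 m / 0.75 = 0.1333, 0.05 m / 0.75 = 0.0667.

```bash
echo '{"aperture": [0,0,0,0,0],"tx": [0,0,0,0,0],"ty": [0,0,0.0667,0.1333,0.1333],"tz": [-0.0573,-0.0573,-0.0573,-0.0573,-0.0573],"drx": [0,0,0,0,0],"dry": [0,0,0,0,0],"drz": [0,0,0,0,0]}' | python3 nudge.py; echo '{"aperture": [0,0,0,0,0],"tx": [0,0,0,0,0],"ty": [0,0,-0.016,-0.032,-0.048],"tz": [0.0573,0.0573,0.0573,0.0573,0.0573],"drx": [0,0,0,0,0],"dry": [0,0,0,0,0],"drz": [0,0,0,0,0]}' | python3 nudge.py;  echo '{"aperture": [0,0,0,0,0],"tx": [0,0,0,0,0],"ty": [-0.0133,-0.0267,-0.04,-0.048,-0.048],"tz": [0,0,0,0,0],"drx": [0,0,0,0,0],"dry": [0,0,0,0,0],"drz": [0,0,0,0,0]}' | python3 nudge.py
for i in 1 ; do echo '{"aperture": [0,0],"tx": [0,0],"ty": [-0.0053,-0.0053],"tz": [0,0],"drx": [0,0],"dry": [0,0],"drz": [0,0]}' | python3 nudge.py; done; python3 - <<'E'
from h import *
w=bot.grab_frame('wrist');S=bot.grab_frame('scene');A=cam('scene')
cv2.imwrite('pics/w5.png',np.hstack([cv2.resize(w,(400,300)),cv2.resize(S[170:320,205:405],(400,300))]))
e=np.array([np.sin(.08)*-1,np.cos(.08),0]);hub=np.array([.4835,.314,.055])
k,l,st,c=cv2.connectedComponentsWithStats(red(S)[240:330,240:320])
for i in range(1,k):
  if st[i][4]>15:
    d0,d=ray(A,c[i][0]+240,c[i][1]+240); n=np.array([np.cos(.08),np.sin(.08),0]); P=d0+d*((hub-d0)@n)/(d@n)
    print(st[i][4],'lat',(P-hub)@e,'z',P[2]-.055,'q',np.arctan2(-(P-hub)@e,P[2]-.055)%(2*np.pi))
E
```

```text
clock: 7.62
position: [0.4728, 0.3925, 0.1263]
tool_rot: [3.14, -0.001, -3.059]
force: [-0.1, -0.5, 0.1]
grip_width: -0.0001
finger_force: 0.0
clock: 8.25
position: [0.4783, 0.3526, 0.0858]
tool_rot: [3.139, 0.002, -3.065]
force: [-10.2, 26.6, 32.3]
grip_width: 0.0003
finger_force: 19.7
clock: 8.88
position: [0.4804, 0.3157, 0.0842]
tool_rot: [-3.141, -0.0, -3.065]
force: [0.2, -1.0, 0.7]
grip_width: -0.0
finger_force: 0.0
clock: 9.12
position: [0.4806, 0.3124, 0.0842]
tool_rot: [-3.141, -0.0, -3.064]
force: [0.7, 0.8, 0.3]
grip_width: -0.0001
finger_force: 0.3
92 lat 0.03243746212282064 z 0.013193846995431906 q 5.098698345280438
```

View pics/w5.png

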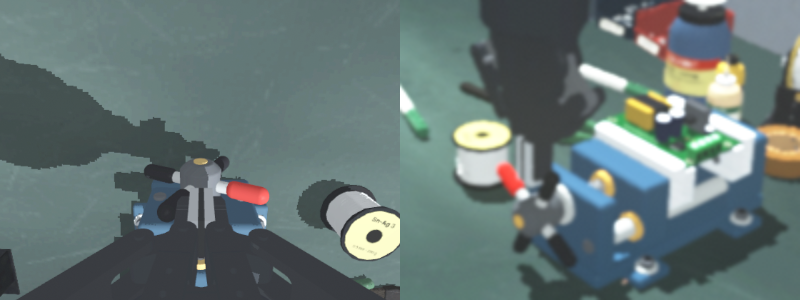

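Red now points upper left with q ≈ 5.1, just before gripping. I'll step on.

Converted, -0.003 m / 0.75 = -0.004.

```bash
cat > m.py <<'E'
from h import *
o=bot.observe();S=bot.grab_frame('scene');A=cam('scene')
e=np.array([-np.sin(.08),np.cos(.08),0]);n=np.array([np.cos(.08),np.sin(.08),0]);hub=np.array([.4835,.314,.055])
k,l,st,c=cv2.connectedComponentsWithStats(red(S)[240:330,240:320]);i=1+np.argmax(st[1:,4])
d0,d=ray(A,c[i][0]+240,c[i][1]+240);P=d0+d*((hub-d0)@n)/(d@n)
print('y',o['position'][1].round(4),'F',o['force'].round(1),bot.observe()['force'].round(1),'ff',o['finger_force'],'q',(np.arctan2(-(P-hub)@e,P[2]-.055)%(2*np.pi)).round(3),st[i][4])
E
echo '{"aperture": [0,0,0],"tx": [0,0,0],"ty": [-0.004,-0.004,-0.004],"tz": [0,0,0],"drx": [0,0,0],"dry": [0,0,0],"drz": [0,0,0]}' | python3 nudge.py >/dev/null; python3 m.py
echo '{"aperture": [0,0,0],"tx": [0,0,0],"ty": [-0.004,-0.004,-0.004],"tz": [0,0,0],"drx": [0,0,0],"dry": [0,0,0],"drz": [0,0,0]}' | python3 nudge.py >/dev/null; python3 m.py
echo '{"aperture": [0,0,0],"tx": [0,0,0],"ty": [-0.0027,-0.0027,-0.0027],"tz": [0,0,0],"drx": [0,0,0],"dry": [0,0,0],"drz": [0,0,0]}' | python3 nudge.py >/dev/null; python3 m.py
```

```text
y 0.3095 F [-0.1  1.6  0.2] [ 0.1  1.2 -0.4] ff 0.6672177091240883 q 5.181 96
y 0.3065 F [0.8 2.2 1. ] [0.2 1.5 1.1] ff 0.9094333089888096 q 5.243 96
y 0.3046 F [-0.6  2.5  1.6] [0.6 3.1 1.3] ff 1.4093858585692942 q 5.289 97
```

Converted, -0.002 m / 0.75 = -0.0027.

```bash
echo '{"aperture": [0,0,0],"tx": [0,0,0],"ty": [-0.0027,-0.0027,-0.0027],"tz": [0,0,0],"drx": [0,0,0],"dry": [0,0,0],"drz": [0,0,0]}' | python3 nudge.py >/dev/null; python3 m.py
echo '{"aperture": [0,0,0],"tx": [0,0,0],"ty": [-0.0027,-0.0027,-0.0027],"tz": [0,0,0],"drx": [0,0,0],"dry": [0,0,0],"drz": [0,0,0]}' | python3 nudge.py >/dev/null; python3 m.py
echo '{"aperture": [0,0,0],"tx": [0,0,0],"ty": [-0.0013,-0.0013,-0.0013],"tz": [0,0,0],"drx": [0,0,0],"dry": [0,0,0],"drz": [0,0,0]}' | python3 nudge.py >/dev/null; python3 m.py
```

```text
y 0.3026 F [-0.4  3.9  1.1] [0.1 2.3 1.8] ff 1.6760116629302502 q 5.333 104
y 0.3006 F [-0.2  3.7  1.5] [-0.7  3.7  1.6] ff 1.9603114575147629 q 5.375 102
y 0.2997 F [-0.5  4.5  1.4] [-0.4  5.1  1.6] ff 2.363470271229744 q 5.392 108
```

Converted, -0.002 m / 0.75 = -0.0027.

```bash
echo '{"aperture": [0,0,0],"tx": [0,0,0],"ty": [-0.0027,-0.0027,-0.0027],"tz": [0,0,0],"drx": [0,0,0],"dry": [0,0,0],"drz": [0,0,0]}' | python3 nudge.py >/dev/null; python3 m.py
echo '{"aperture": [0,0,0],"tx": [0,0,0],"ty": [-0.0027,-0.0027,-0.0027],"tz": [0,0,0],"drx": [0,0,0],"dry": [0,0,0],"drz": [0,0,0]}' | python3 nudge.py >/dev/null; python3 m.py
echo '{"aperture": [0,0,0],"tx": [0,0,0],"ty": [-0.0013,-0.0013,-0.0013],"tz": [0,0,0],"drx": [0,0,0],"dry": [0,0,0],"drz": [0,0,0]}' | python3 nudge.py >/dev/null; python3 m.py
```

```text
y 0.2977 F [-0.4  4.5  2.2] [-0.4  4.9  3.3] ff 2.4326496105641127 q 5.43 110
y 0.2957 F [-0.9  5.3  4.5] [-0.9  4.5  3.7] ff 2.9021416953764856 q 5.479 110
y 0.2949 F [-0.3  5.7  2. ] [-0.5  6.   3.1] ff 2.9074233770370483 q 5.493 111
```

Force is about 6.5 N at q ≈ 5.5, which is firm. Backing off and checking.

Converted, -0.12 m / 0.75 = -0.16, -0.1 m / 0.75 = -0.1333.

```bash
echo '{"aperture": [0,0,0,0,0],"tx": [0,0,0,0,0.04],"ty": [0.0053,0.0107,0.0107,0.0107,0.1333],"tz": [0,0,-0.0667,-0.1333,-0.16],"drx": [0,0,0,0,0],"dry": [0,0,0,0,0],"drz": [0,0,0,0,0]}' | python3 nudge.py; echo '{"aperture": [0,0,0,0],"tx": [0.04,0.04,0.04,0.04],"ty": [0.1333,0.1333,0.1333,0.1333],"tz": [-0.0267,-0.0267,-0.0267,-0.0267],"drx": [0,0,0,0],"dry": [0,0,0,0],"drz": [0,0,0,0]}' | python3 nudge.py; python3 m.py; python3 - <<'E'
from h import *
w=bot.grab_frame('side');S=bot.grab_frame('scene')
cv2.imwrite('pics/w6.png',np.hstack([cv2.resize(w[165:265,200:333],(400,300)),cv2.resize(S[170:320,205:405],(400,300))]))
E
```

```text
clock: 13.68
position: [0.4612, 0.3565, 0.2]
tool_rot: [-3.142, 0.004, -3.072]
force: [0.8, 2.0, -0.2]
grip_width: 0.0003
finger_force: 0.0
clock: 14.18
position: [0.4207, 0.4556, 0.2164]
tool_rot: [-3.14, -0.0, -3.065]
force: [-0.0, -0.9, -0.0]
grip_width: -0.0001
finger_force: 0.0
y 0.4556 F [-0.  -0.9 -0. ] [ 0.4 -0.7 -0.2] ff 0.0 q 5.407 110
```

View pics/w6.png

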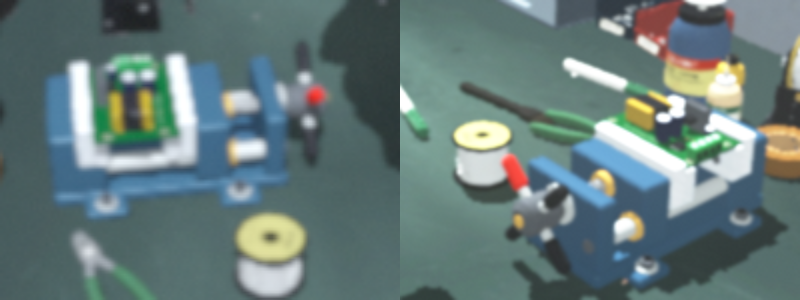

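The board is held, but the wheel reads 5.41 after I backed off. It either sprang back or was brushed, so I'll re-enter between the same spokes and push slightly further.

Converted, -0.15 m / 0.75 = -0.2, 0.08 m / 0.75 = 0.1067.

```bash
echo '{"aperture": [0,0,0,0,0],"tx": [-0.064,-0.064,-0.064,-0.064,-0.064],"ty": [-0.2,-0.2,-0.2,-0.2,-0.2],"tz": [0,0,0,0.0667,0.1067],"drx": [0,0,0,0,0],"dry": [0,0,0,0,0],"drz": [0,0,0,0,0]}' | python3 nudge.py; echo '{"aperture": [0,0,0,0],"tx": [0,0,0,0],"ty": [0,0,0,0],"tz": [0,0.0333,0.0667,0.0667],"drx": [0,0,0,0],"dry": [0,0,0,0],"drz": [0,0,0,0]}' | python3 nudge.py; python3 m.py
echo '{"aperture": [0,0,0,0],"tx": [0,0,0,0],"ty": [-0.0053,-0.0107,-0.0133,-0.0133],"tz": [0,0,0,0],"drx": [0,0,0,0],"dry": [0,0,0,0],"drz": [0,0,0,0]}' | python3 nudge.py; python3 m.py
```

```text
clock: 14.95
position: [0.48, 0.3089, 0.1354]
tool_rot: [-3.141, -0.001, -3.067]
force: [0.0, 0.5, -1.1]
grip_width: -0.0002
finger_force: 0.0
clock: 15.45
position: [0.4798, 0.3103, 0.0871]
tool_rot: [-3.141, -0.001, -3.065]
force: [0.0, 0.0, 0.5]
grip_width: -0.0005
finger_force: 0.0
y 0.3103 F [0.  0.  0.5] [-0.5  0.2  0.2] ff 0.0 q 5.346 82
clock: 16.0
position: [0.4807, 0.3005, 0.0872]
tool_rot: [3.142, 0.0, -3.065]
force: [-0.6, -0.0, -0.4]
grip_width: 0.0
finger_force: 0.0
y 0.3005 F [-0.6 -0.  -0.4] [0.7 0.7 0.8] ff 0.0 q 5.397 106
```

Converted, -0.003 m / 0.75 = -0.004.

```bash
for i in 1; do echo '{"aperture": [0,0,0],"tx": [0,0,0],"ty": [-0.004,-0.004,-0.004],"tz": [0.004,0.004,0.004],"drx": [0,0,0],"dry": [0,0,0],"drz": [0,0,0]}' | python3 nudge.py >/dev/null; python3 m.py
echo '{"aperture": [0,0,0],"tx": [0,0,0],"ty": [-0.0027,-0.0027,-0.0027],"tz": [0,0,0],"drx": [0,0,0],"dry": [0,0,0],"drz": [0,0,0]}' | python3 nudge.py >/dev/null; python3 m.py
echo '{"aperture": [0,0,0],"tx": [0,0,0],"ty": [-0.0027,-0.0027,-0.0027],"tz": [0,0,0],"drx": [0,0,0],"dry": [0,0,0],"drz": [0,0,0]}' | python3 nudge.py >/dev/null; python3 m.py;done
```

```text
y 0.298 F [0.2 1.3 3.4] [0.5 1.4 3.3] ff 1.5404532558750361 q 5.44 106
y 0.2963 F [-0.2  5.5  2.7] [-0.3  6.2  3.6] ff 2.87036023568362 q 5.461 112
y 0.2943 F [-1.5  4.8  3.8] [-0.5  5.   2.8] ff 2.944059669971466 q 5.509 114
```

Converted, -0.002 m / 0.75 = -0.0027.

```bash
echo '{"aperture": [0,0,0],"tx": [0,0,0],"ty": [-0.0027,-0.0027,-0.0027],"tz": [0,0,0],"drx": [0,0,0],"dry": [0,0,0],"drz": [0,0,0]}' | python3 nudge.py >/dev/null; python3 m.py
echo '{"aperture": [0,0,0],"tx": [0,0,0],"ty": [-0.0013,-0.0013,-0.0013],"tz": [0,0,0],"drx": [0,0,0],"dry": [0,0,0],"drz": [0,0,0]}' | python3 nudge.py >/dev/null; python3 m.py
echo '{"aperture": [0,0,0],"tx": [0,0,0],"ty": [0.0027,0.0027,0.0027],"tz": [0,0,0],"drx": [0,0,0],"dry": [0,0,0],"drz": [0,0,0]}' | python3 nudge.py >/dev/null; python3 m.py
echo '{"aperture": [0,0,0],"tx": [0,0,0],"ty": [0.0053,0.0053,0.0053],"tz": [0,0,0],"drx": [0,0,0],"dry": [0,0,0],"drz": [0,0,0]}' | python3 nudge.py >/dev/null; python3 m.py
```

```text
y 0.2923 F [-0.6  4.9  3.2] [-0.2  5.2  4. ] ff 3.0511245131492615 q 5.535 116
y 0.2914 F [-0.5  5.7  2.3] [-0.2  5.9  4. ] ff 3.1129179149866104 q 5.552 115
y 0.2926 F [-1.   1.8  2.5] [-0.8  1.5  1.4] ff 1.38707734644413 q 5.55 116
y 0.2969 F [-0.6  2.8 -0.2] [-0.6  2.5  0.5] ff 0.9617876261472702 q 5.472 107
```

Converted, -0.09 m / 0.75 = -0.12, -0.04 m / 0.75 = -0.0533.

```bash
echo '{"aperture": [0,0,0,0,0],"tx": [0,0,0,0,0],"ty": [0.008,0.008,0.008,0.008,0.008],"tz": [0,0,-0.0533,-0.12,-0.12],"drx": [0,0,0,0,0],"dry": [0,0,0,0,0],"drz": [0,0,0,0,0]}' | python3 nudge.py; echo '{"aperture": [0,0,0,0],"tx": [0.0533,0.0533,0.0533,0.0533],"ty": [0.1333,0.1333,0.1333,0.1333],"tz": [-0.04,-0.04,-0.04,-0.04],"drx": [0,0,0,0],"dry": [0,0,0,0],"drz": [0,0,0,0]}' | python3 nudge.py; python3 m.py; echo '{"aperture": [0,0,0,0],"tx": [0,0,0,0],"ty": [0,0,0,0],"tz": [0,0,0,0],"drx": [0,0,0,0],"dry": [0,0,0,0],"drz": [0,0,0,0]}' | python3 nudge.py; python3 m.py
```

```text
clock: 19.65
position: [0.4819, 0.3036, 0.1773]
tool_rot: [3.139, 0.005, -3.065]
force: [-0.1, -0.2, -0.7]
grip_width: 0.0004
finger_force: 0.0
clock: 20.15
position: [0.4329, 0.3985, 0.2032]
tool_rot: [-3.14, -0.001, -3.065]
force: [-0.5, -0.1, -0.1]
grip_width: 0.0
finger_force: 0.0
y 0.3985 F [-0.5 -0.1 -0.1] [-0.1 -0.1 -0.2] ff 0.0 q 5.406 108
clock: 20.7
position: [0.4329, 0.3992, 0.2039]
tool_rot: [-3.142, -0.0, -3.065]
force: [0.2, -0.1, 0.5]
grip_width: -0.0003
finger_force: 0.0
y 0.3992 F [ 0.2 -0.1  0.5] [-0.5  0.1 -0.3] ff 0.0 q 5.406 108
```

The wheel settles at the same 5.41 both times and stays there: it springs back slightly until its own friction holds it. The board is still clamped and the robot is clear.

```bash
python3 -c "
from workcell import bot
print(bot.job_done())"
```

```text
the job is handed in; nothing more can be done
None
```

I pushed the wheel clockwise until it took about 6.5 N on a spoke; it rests at about 5.41 rad by camera with the board clamped, nothing else looks moved, and I've handed the job in with the arm clear, though on two approaches the finger pressed a spoke tip with a wrist force of about 45 N.

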